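Balance the centrifuge rotor

TASK

The six-place centrifuge rotor on its stand has been loaded out of balance. Rearrange the vials in it so that each one stands directly opposite its twin (tall opposite tall, middle-sized amber opposite amber, short opposite short), all six upright and fully down in the rotor's buckets; the empty spare bucket beside the rotor may be used to park a vial on the way. Never let a vial tip over, and leave the tip box and the red-capped bottle where they stand.

Things in the scene. Friction and masses are not known exactly. Their poses are not given: they have to be found in the camera images.
- rotor: six-place centrifuge rotor locked on its stand (immovable), 185 mm across, dark arms, bright buckets. Origin: on the bench under the hub, z up. Six buckets on a 70 mm radius circle, at 0, 60 .. 300 degrees from its x axis; opposite ones 140 mm apart. Bucket floor 24 mm, rim 42 mm above the bench; flat-floored seat 27 mm wide, 8 mm deep, then a mouth flaring to 38 mm. Arms end below 42 mm; hub nut 30 mm wide, top 56 mm high
- spare_bucket: the single empty bucket of the same inner shape, standing fixed on the bench to the right of the rotor, 45 mm across. Origin on the bench under its axis, z up; floor 7 mm and rim 25 mm above the bench
- tall_a_center (a point): centre (half-way up, on the axis, z up) of a tall slim vial, 22 mm diameter, 78 mm high, white label, smooth dark cap as wide as the body; one of two alike, its twin is tall_b_center. Starts standing in a rotor bucket; about 20 to 30 g, stands by itself
- mid_a_center (a point): centre (half-way up, on the axis, z up) of a middle-sized amber glass vial, 21 mm diameter, 60 mm high, white ribbed screw cap as wide as the body; one of two alike, its twin is mid_b_center. Starts standing in a rotor bucket; about 20 to 30 g, stands by itself
- mid_b_center (a point): centre (half-way up, on the axis, z up) of a middle-sized amber glass vial, 21 mm diameter, 60 mm high, white ribbed screw cap as wide as the body; one of two alike, its twin is mid_a_center. Starts standing in a rotor bucket; about 20 to 30 g, stands by itself
- small_a_center (a point): centre (half-way up, on the axis, z up) of a short vial, 18 mm diameter, 48 mm high, white label, smooth dark cap as wide as the body; one of two alike, its twin is small_b_center. Starts standing in a rotor bucket; about 20 to 30 g, stands by itself
- small_b_center (a point): centre (half-way up, on the axis, z up) of a short vial, 18 mm diameter, 48 mm high, white label, smooth dark cap as wide as the body; one of two alike, its twin is small_a_center. Starts standing in a rotor bucket; about 20 to 30 g, stands by itself
- tall_b_center (a point): centre (half-way up, on the axis, z up) of a tall slim vial, 22 mm diameter, 78 mm high, white label, smooth dark cap as wide as the body; one of two alike, its twin is tall_a_center. Starts standing in a rotor bucket; about 20 to 30 g, stands by itself
- tip_box_center (a point): centre of the closed clear pipette tip box, 85 x 112 x 76 mm, standing loose at the far left: a bystander
- reagent_bottle_center (a point): centre of the white bottle with red cap, 57 mm diameter, 110 mm high, standing loose at the near left: a bystander
Mind the look-alikes: they are no part of the job. Leave any pink look-alike of the part that bears mid_b_center alone.

How it is judged:
By the outcome, as a careful person would: the job done as asked, in the order asked, and still so for the second after the job is handed in, with the robot touching nothing.
It also fails if it takes over 99 s, if anything falls off the work surface, if the arm or the gripper's body presses on something with over 40 N, if the wrist force passes 120 N, or if a joint passes its speed limit or range.

ROBOT

A 6-joint arm with a two-finger parallel gripper is mounted at the origin on the work surface; the furniture and walls round the work are solid. World frame = base frame: x ahead of the robot, y to its left, z up, the work surface at z = 0. Lengths are in mm, angles in rad, forces in N, time in s.
With the tool pointing down it reaches from about 275 to 1000 mm from the base axis. Payload 8.4 kg.
Tool frame: the origin (TCP) lies at the very end of the fingers, on their centre line; the grasp point (between the pads) lies 19 mm behind it; z points along the fingers, x is the direction in which the jaws open and shut, and the axes are right-handed (so a half turn about z gives the same grasp; the last joint's range is limited). The gripper opens to 85 mm and grips with 20 to 120 N. Pads are 22 mm wide; open, the fingers measure 114 mm over their backs; the gripper's body (76 mm by 85 mm) begins 54 mm behind the grasp point. The pads swing forward as they close: fully open they stand 13 mm farther back than shut.
Start: joints at [-1.338, 0.353, 1.633, -0, 1.155, -0.002], TCP at [145.404, -607.853, 231.281] pointing down, gripper open.
Joint ranges: [-2.63, 2.63], [-0.92, 2.1], [0.06, 2.66], [-1.3, 4.44], [0, 2.69], [-3.02, 3.02]. Speed limits (rad/s): [2.22, 2.22, 2.79, 3.14, 3.14, 3.14].

INTERFACE

Orientations are given as [roll, pitch, yaw] about the fixed x, y, z axes, in that order (R = Rz(yaw) Ry(pitch) Rx(roll)).
In Python, from rig import r gives the robot as it stands. The module is installed in compiled form; this text tells all that it offers.
- The arm moves only by the tool apply_moves, never from a script. Its argument "targets" is a list that holds one entry, the list of rows, each a list of 7 numbers: the gripper's target within -1 to 1 (fully open at 1, half-way at 0, shut at -1), then the shift along the tool's x, y, z in cm, then the turn, a rotation vector about the tool's x, y, z in degrees. A call has 1 to 8 rows; each row is the pose to reach, as a shift and turn from the pose measured when the call began, along the tool's axes at that moment; what a row does not reach only later rows make up. A row lasts 1/10 s, in which the tool goes at most 50 mm and 8.59 degrees, less where a joint would pass 70% of its speed; a pose out of reach is approached as far as the arm can. A call with a gripper value outside its range is refused whole. The fingers move at their own pace and stop on an object; "newtons" is the grip in N (left out, the last holds). Time passes only in rows, so rows that repeat a pose let the fingers close. It gives the time, the measured TCP pose, the force and the opening at its end, in the units of the state.
- r.sense(): the state, without advancing time (a new reading comes with each control period).
- r.grab_frame(name): name is "scene" or "top"; returns a dict with "pixels" (384x512x3 uint8, red, green, blue), "fov_y" (degrees; the focal length in pixels is half the picture's height over the tangent of half this angle, whatever the lens; pixels are square), "cx", "cy" (the principal point, pixels), "R" (3x3) and "t" (3): a world point X has camera coordinates R X + t. Camera axes: x right, y down, z forward; pixel columns grow to the right and rows downward; lengths in mm; the calibration is good to about 2 mm. A picture is of the moment at which its call begins. There is no depth.
- r.sign_off(): hands the job in, once; it reports no verdict.
The state is a dict: "clock": time; "qpos": joint angles; "qvel": joint speeds; "joint_efforts": joint torques, N m; "eef_pos": TCP position; "tcp_rot": TCP orientation; "contact_force": force on the tool from outside, world axes, zero at the start; "wrist_torque": the same for the moment, N m; "opening": opening from 0.0 (shut) to 1.0 (fully open).
Only numpy, scipy, OpenCV 4.12 (cv2) and the standard library are available. Lean on these libraries where they do the work, as an engineer would, in place of code of your own. Each camera call takes 0.05 s, during which the arm holds its last target. There are 200 camera calls.

## Working session

There is one attempt and no reset: what is moved stays moved. The work goes in short steps, Python scripts to look and compute and a tool call to move; the robot and the scene stay as the last step left them, time stands still between calls to the robot, and variables do not carry over. Pictures are saved under pics/ and viewed, about 12 in all and at most 16, crops included, and the job is handed in when it is done.

Besides the shell and the picture viewer there is one more tool, called after "Emit:" as name(argument=value, ...) on one line, values as JSON. apply_moves: Moves the arm, as the interface text tells. Its arguments: {"type":"object","properties":{"targets":{"type":"array"},"newtons":{"type":"number"}},"required":["targets"]}

```bash
mkdir -p pics
cat > h.py <<'E'
import numpy as np, cv2
from rig import r
def grab(n,f=None,crop=None,s=1):
    g=r.grab_frame(n); im=g["pixels"][:,:,::-1]
    if f:
        c=im if crop is None else im[crop[1]:crop[3],crop[0]:crop[2]]
        cv2.imwrite("pics/"+f,cv2.resize(c,None,fx=s,fy=s,interpolation=cv2.INTER_CUBIC))
    return g
def K(g):
    f=g["pixels"].shape[0]/2/np.tan(np.radians(g["fov_y"])/2); return f
def proj(g,X):
    c=np.asarray(g["R"])@np.asarray(X,float)+np.asarray(g["t"]); f=K(g)
    return g["cx"]+f*c[0]/c[2], g["cy"]+f*c[1]/c[2]
def onz(g,u,v,z):
    R=np.asarray(g["R"]);t=np.asarray(g["t"]);f=K(g)
    d=R.T@np.array([(u-g["cx"])/f,(v-g["cy"])/f,1]);o=-R.T@t
    return o+d*(z-o[2])/d[2]
E
python3 - <<'E'
from h import *
for n in("scene","top"):
    g=grab(n,n+"0.png",s=1.5); print(n,g["fov_y"],g["cx"],g["cy"],np.round(-np.asarray(g["R"]).T@g["t"]),np.round(g["R"],2).tolist())
print(r.sense())
E
```

```text
scene 43.37804939964173 253.642988001506 194.4036067901487 [-205. -755.  529.] [[0.75, -0.66, -0.02], [-0.27, -0.27, -0.92], [0.61, 0.7, -0.38]]
top 45.8173044084504 257.9288391855361 192.7174992132626 [ 348.   98. 1214.] [[-0.03, -1.0, -0.01], [-0.99, 0.03, -0.14], [0.14, 0.01, -0.99]]
{'clock': 0.1, 'qpos': array([-1.33840921e+00,  3.53586665e-01,  1.63404755e+00, -6.08431177e-07,
        1.15523456e+00, -2.40207346e-03]), 'qvel': array([-0.00090406, -0.00184345, -0.00203199, -0.00031677, -0.00087125,
       -0.00025499]), 'joint_efforts': array([ 5.56216355e-05, -6.06354761e+01, -3.42819464e+01, -6.41501128e-05,
        4.00911144e-03, -1.56812598e-05]), 'eef_pos': array([ 145.29767889, -607.4316007 ,  230.6371399 ]), 'tcp_rot': array([-3.14159014e+00,  1.27611320e-03, -1.33600689e+00]), 'contact_force': array([-0.01457978, -0.48469901,  1.06600759]), 'wrist_torque': array([ 0.0087608 , -0.01511411,  0.05205492]), 'opening': 1.0025889192442992}
```

View pics/scene0.png

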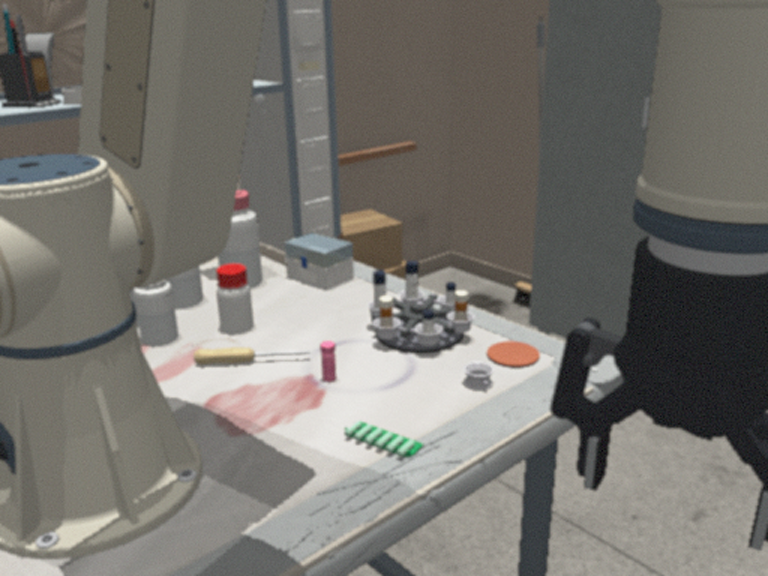

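View pics/top0.png

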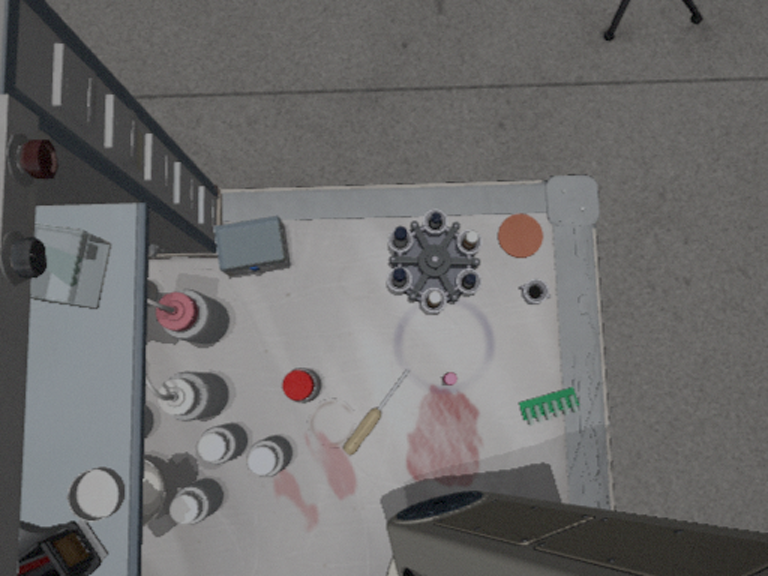

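The overview shows the rotor around (435,260) in the enlarged top view and (420,315) in the enlarged scene view. The spare bucket is at (535,292) in the top view, and the tip box is at the far left. The next step is to zoom in.

Run:
```python
from h import *
g=grab("top","top1.png",(250,130,380,225),6); 
for p in[(0,0)]:pass
h=grab("scene","scene1.png",(235,165,355,265),6)
```

```text
(no output)
```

View pics/top1.png

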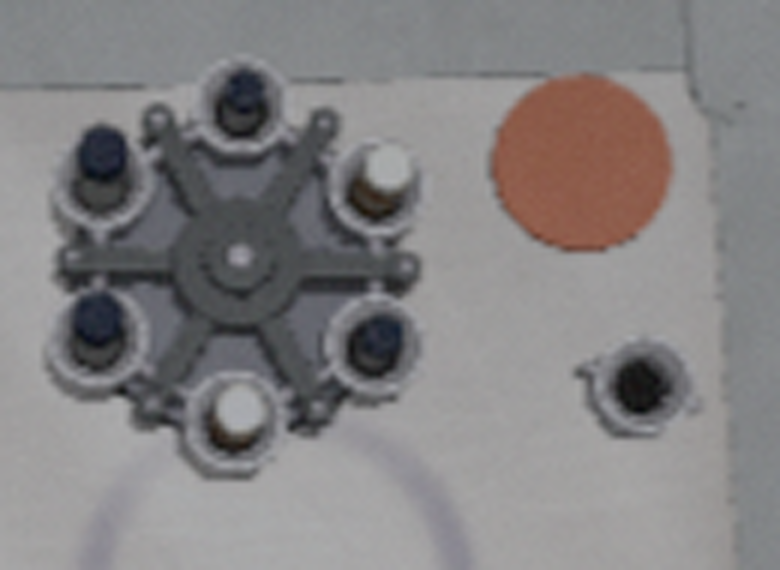

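View pics/scene1.png

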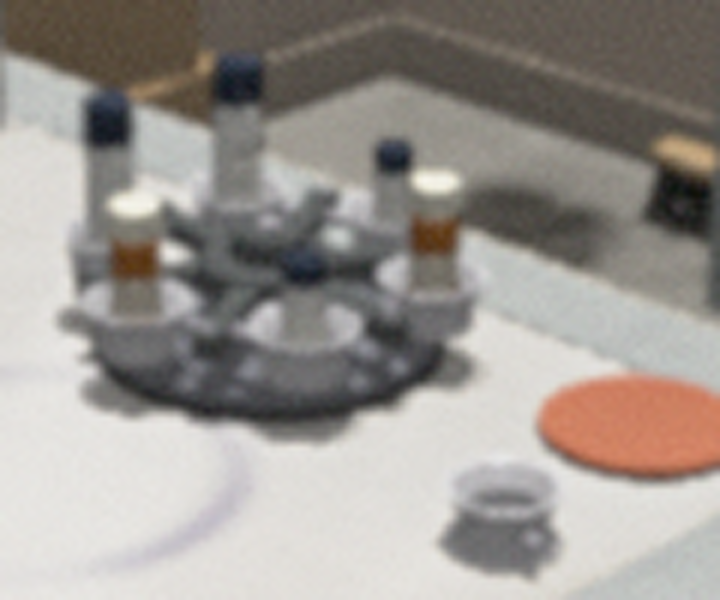

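Seen from above, going clockwise from the far end, the rotor reads small(0), mid(1), small(2), mid(3), tall(4), tall(5). The shortest fix is a 3-cycle among the near buckets: S2→spare, T4→2, M3→4, S→3. I'll fit the rotor pose from the cap pixels in both views.

```bash
cat > fit.py <<'E'
from h import *
from scipy.optimize import least_squares
T=r.grab_frame("top");S=r.grab_frame("scene")
zz=[72,84,72,84,102,102]
tp=[(243,86),(389,165),(381,334),(240,407),(98,319),(101,151)]
sp=[(394,146),(437,178),(305,250),(134,202),(108,97),(239,62)]
ct=lambda p:np.array([250+(p[0]+.5)/6-.5,130+(p[1]+.5)/6-.5])
cs=lambda p:np.array([235+(p[0]+.5)/6-.5,165+(p[1]+.5)/6-.5])
def bucket(p,i): a=p[2]-i*np.pi/3; return p[0]+70*np.cos(a),p[1]+70*np.sin(a)
def res(p,sep=False):
    o=[]
    for i in range(6):
        X=(*bucket(p,i),zz[i]); o+=[*(np.array(proj(T,X))-ct(tp[i])),*(np.array(proj(S,X))-cs(sp[i]))]
    return np.array(o)
x0=onz(T,*ct((240,258)),56);print("hub top",x0)
f=least_squares(res,[x0[0],x0[1],0]);print(f.x);print(f.fun.reshape(6,4).round(1))
for i in range(6): print(i,np.round(bucket(f.x,i),1), onz(T,*ct(tp[i]),zz[i]).round(1)[:2], onz(S,*cs(sp[i]),zz[i]).round(1)[:2])
print("spare",onz(T,*ct((641,386)),25),onz(S,*cs((505,491)),25))
E
python3 fit.py
```

```text
hub top [557.69442921  25.35097552  56.        ]
[ 5.59135132e+02  2.51646054e+01 -5.13363858e-02]
[[ 0.4  0.2 -0.3 -0.6]
 [ 0.  -0.1 -0.4  0.1]
 [ 0.6 -0.2 -0.2  0.5]
 [ 0.2  0.1  0.   0. ]
 [ 0.  -0.7 -0.2 -0. ]
 [ 0.2 -0.4 -0.7 -0.7]]
0 [629.   21.6] [629.6  22.5] [626.4  18. ]
1 [591.  -37.2] [590.8 -37.1] [591.9 -37.6]
2 [521.1 -33.6] [520.5 -32.1] [523.5 -31.7]
3 [489.2  28.8] [489.5  29.3] [489.3  28.8]
4 [527.3  87.5] [525.4  87.7] [527.5  86.9]
5 [597.2  83.9] [596.2  84.5] [594.6  78.8]
spare [ 501.4798698  -150.34606674   25.        ] [ 499.33465664 -157.04180784   25.        ]
```

Emit:
apply_moves(targets=[[[0.1, -47.1, -49.9, 0, 0, 0, -76.5], [0.1, -47.1, -49.9, 0, 0, 0, -76.5], [0.1, -47.1, -49.9, 0, 0, 0, -76.5], [0.1, -47.1, -49.9, 0, 0, 0, -76.5], [0.1, -47.1, -49.9, 0, 0, 0, -76.5], [0.1, -47.1, -49.9, 0, 0, 0, -76.5], [0.1, -47.1, -49.9, 0, 0, 0, -76.5], [0.1, -47.1, -49.9, 0, 0, 0, -76.5]]], newtons=30)

```text
clock: 1.1
eef_pos: [365.1, -271.4, 231.5]
tcp_rot: [-3.142, -0.001, -0.13]
contact_force: [1.5, -0.3, 0.5]
opening: 0.554
```

```bash
cat >> h.py <<'E'
def to(x,y,z,yaw=0.0):
    "relative move (cm, deg) from the present pose to a tool-down pose"
    from scipy.spatial.transform import Rotation as Ro
    s=r.sense(); R0=Ro.from_euler("xyz",s["tcp_rot"]); R1=Ro.from_euler("xyz",[np.pi,0,yaw])
    d=R0.inv().apply(np.array([x,y,z])-s["eef_pos"])/10; w=(R0.inv()*R1).as_rotvec(degrees=True)
    print("now",s["eef_pos"].round(1),s["tcp_rot"].round(3),"F",s["contact_force"].round(1),"op",round(s["opening"],3),"t",s["clock"]); print("go",d.round(2),w.round(2))
E
python3 -c "
from h import *
to(521,-33,180)"
```

```text
now [ 365.1 -271.4  231.5] [-3.142e+00 -1.000e-03 -1.300e-01] F [ 1.5 -0.3  0.5] op 0.554 t 1.1
go [ 12.36 -25.66   5.16] [-0.   -0.03 -7.46]
```

Emit:
apply_moves(targets=[[[0.1, 12.4, -25.7, 5.2, 0, 0, -7.5], [0.1, 12.4, -25.7, 5.2, 0, 0, -7.5], [0.1, 12.4, -25.7, 5.2, 0, 0, -7.5], [0.1, 12.4, -25.7, 5.2, 0, 0, -7.5], [0.1, 12.4, -25.7, 5.2, 0, 0, -7.5], [0.1, 12.4, -25.7, 5.2, 0, 0, -7.5], [0.1, 12.4, -25.7, 5.2, 0, 0, -7.5], [0.1, 12.4, -25.7, 5.2, 0, 0, -7.5]]])

```text
clock: 1.9
eef_pos: [521.4, -31.9, 179.2]
tcp_rot: [3.141, 0.0, 0.003]
contact_force: [-0.6, -0.2, -0.2]
opening: 0.551
```

```bash
python3 -c "
from h import *
to(521,-33,45)
g=grab('scene','s2.png',(215,115,365,265),5)"
```

```text
now [521.4 -31.9 179.2] [3.141e+00 0.000e+00 3.000e-03] F [-0.6 -0.2 -0.2] op 0.551 t 1.9
go [-0.04  0.11 13.42] [0.01 0.02 0.17]
```

View pics/s2.png

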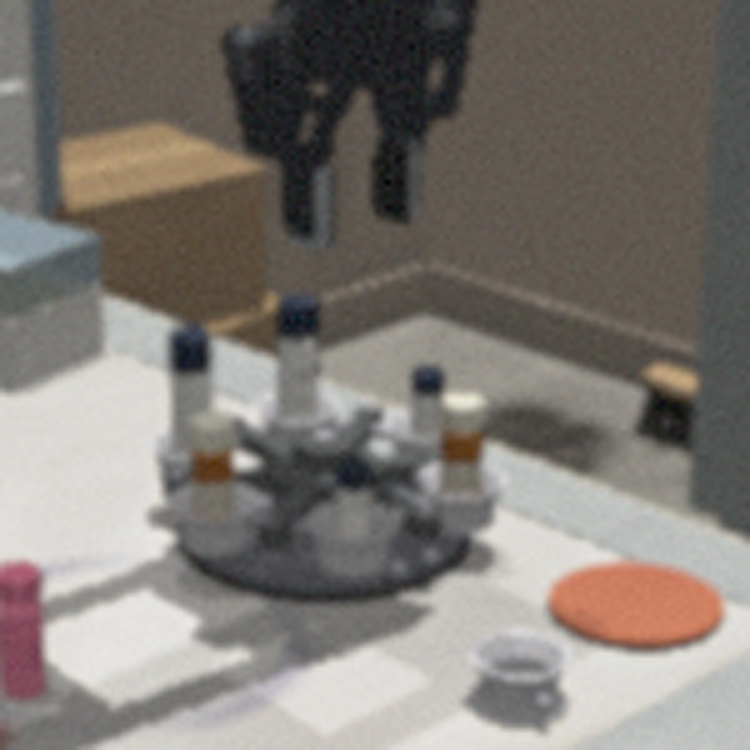

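Jaws are above S2 with clear space around them, so I'll descend and grip.

Emit:
apply_moves(targets=[[[0.1, 0, 0.1, 4.5, 0, 0, 0], [0.1, 0, 0.1, 9, 0, 0, 0], [0.1, 0, 0.1, 12, 0, 0, 0], [0.1, 0, 0.1, 13.4, 0, 0, 0], [0.1, 0, 0.1, 13.4, 0, 0, 0], [0.1, 0, 0.1, 13.4, 0, 0, 0], [-1, 0, 0.1, 13.4, 0, 0, 0], [-1, 0, 0.1, 13.4, 0, 0, 0]]])

```text
clock: 2.75
eef_pos: [522.1, -33.9, 46.9]
tcp_rot: [3.141, -0.002, 0.002]
contact_force: [-0.2, -0.3, 0.0]
opening: 0.223
```

Emit:
apply_moves(targets=[[[-1, 0, 0, 0, 0, 0, 0], [-1, 0, 0, 0, 0, 0, 0], [-1, 0, 0, 0, 0, 0, 0], [-1, 0, 0, 0, 0, 0, 0], [-1, 0, 0, 0, 0, 0, 0]]])

```text
clock: 3.25
eef_pos: [522.1, -33.9, 46.9]
tcp_rot: [3.141, -0.002, 0.002]
contact_force: [-0.0, -0.5, 0.1]
opening: 0.192
```

Emit:
apply_moves(targets=[[[-1, 0, 0, -2, 0, 0, 0], [-1, 0, 0, -5, 0, 0, 0], [-1, 0, 0, -10, 0, 0, 0], [-1, 0, 0, -10, 0, 0, 0], [-1, -1, 3, -10, 0, 0, 0], [-1, -2, 7, -10, 0, 0, 0], [-1, -2, 7, -10, 0, 0, 0], [-1, -2, 7, -10, 0, 0, 0]]])

```text
clock: 4.05
eef_pos: [501.6, -104.4, 146.5]
tcp_rot: [3.141, -0.002, -0.0]
contact_force: [-0.1, 0.2, 0.5]
opening: 0.196
```

```bash
python3 -c "
from h import *
to(501,-152,100)
g=grab('scene',None);t=grab('top',None)
a=cv2.resize(g['pixels'][150:260,270:370,::-1],None,fx=4,fy=4,interpolation=2);b=cv2.resize(t['pixels'][150:260,300:400,::-1],None,fx=4,fy=4,interpolation=2)
cv2.imwrite('pics/c3.png',np.hstack([a,b]))"
```

```text
now [ 501.6 -104.4  146.5] [ 3.141e+00 -2.000e-03 -0.000e+00] F [-0.1  0.2  0.5] op 0.196 t 4.05
go [-0.06  4.76  4.65] [ 0.01 -0.11 -0.03]
```

View pics/c3.png

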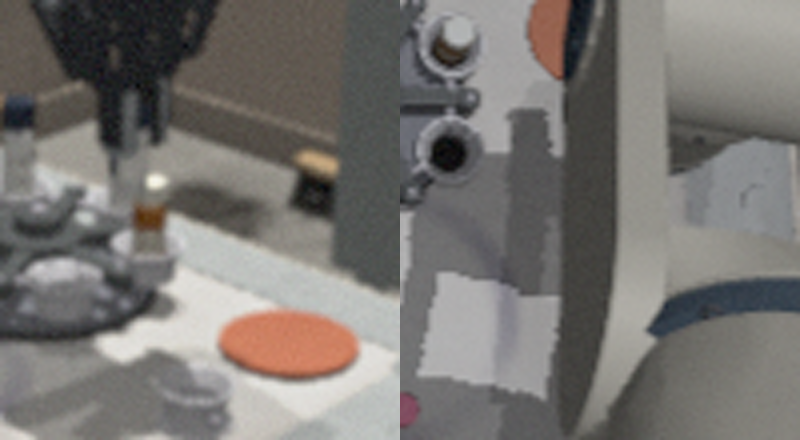

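S2 is held upright, and bucket 2 is now empty. Next I'll lower it into the spare bucket.

Emit:
apply_moves(targets=[[[-1, 0, 3, 2, 0, 0, 0], [-1, 0, 4.7, 4.5, 0, 0, 0], [-1, 0, 4.7, 7, 0, 0, 0], [-1, 0, 4.7, 8.5, 0, 0, 0], [-1, 0, 4.7, 9, 0, 0, 0], [-1, 0, 4.7, 9, 0, 0, 0], [-1, 0, 4.7, 9, 0, 0, 0]]])

```text
clock: 4.85
eef_pos: [502.8, -150.0, 57.2]
tcp_rot: [3.141, -0.003, 0.002]
contact_force: [0.3, 0.9, -0.1]
opening: 0.192
```

```bash
python3 -c "
from h import *
to(501,-151.5,31)
g=grab('scene','s4.png',(280,195,360,265),7)"
```

```text
now [ 502.8 -150.    57.2] [ 3.141e+00 -3.000e-03  2.000e-03] F [ 0.3  0.9 -0.1] op 0.192 t 4.85
go [-0.19  0.14  2.62] [ 0.02 -0.16  0.13]
```

View pics/s4.png

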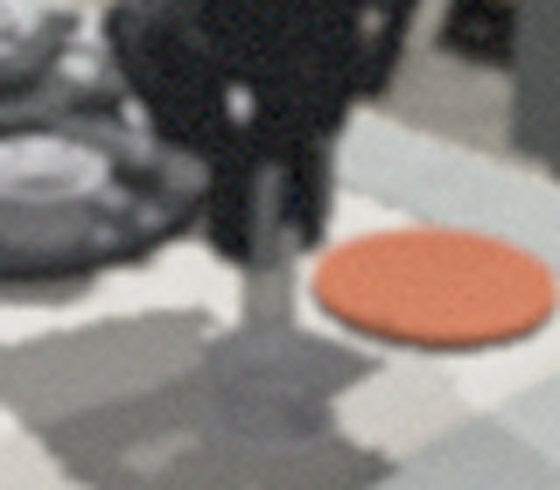

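The vial sits centred over the spare bucket (270 vs 272 px). I'll lower it and check the force before releasing.

Emit:
apply_moves(targets=[[[-1, -0.2, 0.1, 1, 0, 0, 0], [-1, -0.2, 0.1, 2, 0, 0, 0], [-1, -0.2, 0.1, 2.6, 0, 0, 0], [-1, -0.2, 0.1, 2.6, 0, 0, 0], [-1, -0.2, 0.1, 2.6, 0, 0, 0]]])

```text
clock: 5.4
eef_pos: [500.9, -151.2, 31.1]
tcp_rot: [3.141, -0.003, 0.002]
contact_force: [0.7, 0.4, -0.9]
opening: 0.2
```

Emit:
apply_moves(targets=[[[-1, 0, 0, 0.1, 0, 0, 0], [0.0, 0, 0, 0.1, 0, 0, 0], [0.0, 0, 0, 0.1, 0, 0, 0], [0.0, 0, 0, 0.1, 0, 0, 0], [0, 0, 0, -3, 0, 0, 0], [0, 0, 0, -8, 0, 0, 0], [0.1, 0, 0, -12, 0, 0, 0], [0.1, 0, 0, -12, 0, 0, 0]]])

```text
clock: 6.2
eef_pos: [503.9, -152.2, 156.5]
tcp_rot: [3.139, -0.011, 0.002]
contact_force: [0.3, -1.1, -0.2]
opening: 0.552
```

```bash
python3 -c "
from h import *
to(526.3,87.5,150)
g=grab('scene','s5.png',(280,195,360,265),5)"
```

```text
now [ 503.9 -152.2  156.5] [ 3.139e+00 -1.100e-02  2.000e-03] F [ 0.3 -1.1 -0.2] op 0.552 t 6.2
go [  2.28 -23.96   0.61] [ 0.17 -0.65  0.12]
```

View pics/s5.png

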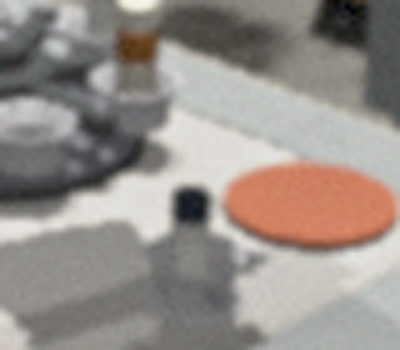

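The small vial stands upright in the spare bucket (cap at 190,205). On to T4.

Emit:
apply_moves(targets=[[[0.1, 2.3, -24, 0.6, 0, -0.6, 0], [0.1, 2.3, -24, 0.6, 0, -0.6, 0], [0.1, 2.3, -24, 0.6, 0, -0.6, 0], [0.1, 2.3, -24, 0.6, 0, -0.6, 0], [0.1, 2.3, -24, 0.6, 0, -0.6, 0], [0.1, 2.3, -24, 0.6, 0, -0.6, 0], [0.1, 2.3, -24, 0.6, 0, -0.6, 0], [0.1, 2.3, -24, 0.6, 0, -0.6, 0]]])

```text
clock: 7.05
eef_pos: [524.3, 87.4, 146.9]
tcp_rot: [3.139, 0.004, 0.002]
contact_force: [0.1, -0.6, 0.7]
opening: 0.55
```

```bash
python3 -c "
from h import *
to(526.3,87.3,66)"
```

```text
now [524.3  87.4 146.9] [3.139e+00 4.000e-03 2.000e-03] F [ 0.1 -0.6  0.7] op 0.55 t 7.05
go [ 0.24 -0.01  8.08] [0.15 0.22 0.1 ]
```

Emit:
apply_moves(targets=[[[0.1, 0.2, 0, 0, 0, 0, 0], [0.1, 0.2, 0, 4, 0, 0.2, 0], [0.1, 0.2, 0, 7, 0, 0.2, 0], [0.1, 0.2, 0, 8, 0, 0.2, 0], [0.1, 0.2, 0, 8, 0, 0.2, 0], [0.1, 0.2, 0, 8, 0, 0.2, 0], [-1, 0.2, 0, 8, 0, 0.2, 0], [-1, 0.2, 0, 8, 0, 0.2, 0]]])

```text
clock: 7.85
eef_pos: [526.9, 87.3, 68.2]
tcp_rot: [3.139, -0.002, 0.002]
contact_force: [-0.5, -0.4, 4.2]
opening: 0.251
```

Emit:
apply_moves(targets=[[[-1, 0, 0, 0, 0, 0, 0], [-1, 0, 0, 0, 0, 0, 0], [-1, 0, 0, 0, 0, 0, 0], [-1, 0, 0, 0, 0, 0, 0]]])

```text
clock: 8.25
eef_pos: [526.9, 87.4, 68.2]
tcp_rot: [3.139, -0.002, 0.002]
contact_force: [-0.3, -0.4, 0.7]
opening: 0.249
```

```bash
python3 -c "
from h import *
to(521.3,-33.4,170)"
```

```text
now [526.9  87.4  68.2] [ 3.139e+00 -2.000e-03  2.000e-03] F [-0.3 -0.4  0.7] op 0.249 t 8.25
go [ -0.56  12.1  -10.15] [ 0.13 -0.1   0.11]
```

Emit:
apply_moves(targets=[[[-1, 0, 0, -2, 0, 0, 0], [-1, 0, 0, -6, 0, 0, 0], [-1, 0, 0, -10, 0, 0, 0], [-1, 0, 0, -10, 0, 0, 0], [-1, -0.3, 4, -10, 0, 0, 0], [-1, -0.6, 8, -10, 0, 0, 0], [-1, -0.6, 12.1, -10, 0, 0, 0], [-1, -0.6, 12.1, -10, 0, 0, 0]]])

```text
clock: 9.05
eef_pos: [520.3, -37.1, 167.8]
tcp_rot: [3.138, -0.001, -0.001]
contact_force: [0.3, 1.0, -0.9]
opening: 0.246
```

Emit:
apply_moves(targets=[[[-1, 0, 0, 0, 0, 0, 0], [-1, 0, 0, 0, 0, 0, 0]]])

```text
clock: 9.25
eef_pos: [520.0, -36.7, 167.3]
tcp_rot: [3.138, -0.0, -0.001]
contact_force: [0.0, -0.2, -0.6]
opening: 0.246
```

```bash
python3 -c "
from h import *
to(521.3,-33.4,90)
g=grab('scene','s6.png',(235,135,355,255),5)"
```

```text
now [520.  -36.7 167.3] [ 3.138e+00 -0.000e+00 -1.000e-03] F [ 0.  -0.2 -0.6] op 0.246 t 9.25
go [ 0.13 -0.36  7.73] [ 0.18 -0.01 -0.07]
```

View pics/s6.png

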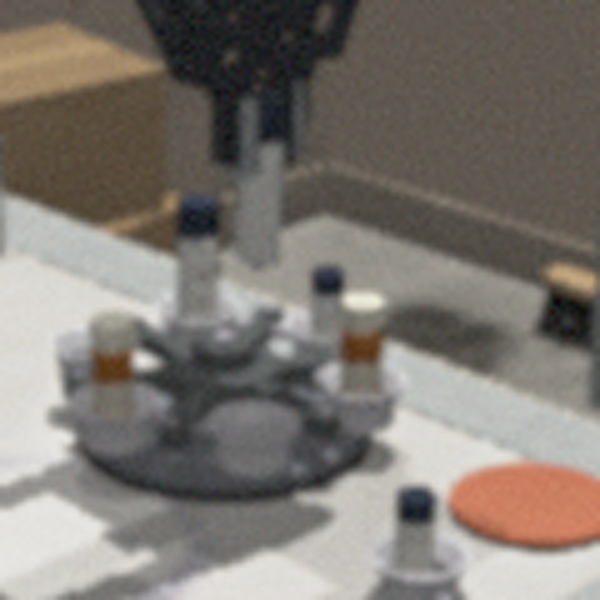

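Tall vial T4 is held upright above the empty bucket 2.

Emit:
apply_moves(targets=[[[-1, 0.1, -0.4, 2, 0, 0, 0], [-1, 0.1, -0.4, 5, 0, 0, 0], [-1, 0.1, -0.4, 7, 0, 0, 0], [-1, 0.1, -0.4, 8, 0, 0, 0], [-1, 0.1, -0.4, 9, 0, 0, 0], [-1, 0.1, -0.4, 9.6, 0, 0, 0], [-1, 0.1, -0.4, 9.8, 0, 0, 0], [-1, 0.1, -0.4, 9.8, 0, 0, 0]]])

```text
clock: 10.1
eef_pos: [521.4, -32.6, 69.6]
tcp_rot: [3.138, -0.001, -0.001]
contact_force: [-0.4, 1.0, 0.3]
opening: 0.252
```

```bash
python3 -c "
from h import *
to(521.3,-33.4,68.5)"
```

```text
now [521.4 -32.6  69.6] [ 3.138e+00 -1.000e-03 -1.000e-03] F [-0.4  1.   0.3] op 0.252 t 10.1
go [-0.01  0.08  0.11] [ 0.18 -0.05 -0.03]
```

Emit:
apply_moves(targets=[[[-1, 0, 0.1, 0.1, 0, 0, 0], [-1, 0, 0.1, 0.1, 0, 0, 0], [0, 0, 0.1, 0.1, 0, 0, 0], [0, 0, 0.1, 0.1, 0, 0, 0], [0, 0, 0.1, 0.1, 0, 0, 0], [0, 0, 0.1, -3, 0, 0, 0], [0, 0, 0.1, -8, 0, 0, 0], [0.1, 0, 0.1, -9, 0, 0, 0]]])

```text
clock: 10.9
eef_pos: [524.1, -33.5, 164.2]
tcp_rot: [3.138, -0.008, -0.0]
contact_force: [0.7, -0.7, 0.2]
opening: 0.551
```

```bash
python3 -c "
from h import *
to(489.4,28.9,150)"
```

```text
now [524.1 -33.5 164.2] [ 3.138 -0.008 -0.   ] F [ 0.7 -0.7  0.2] op 0.551 t 10.9
go [-3.48 -6.24  1.37] [ 0.2  -0.43 -0.03]
```

Emit:
apply_moves(targets=[[[0.1, -3.5, -6.2, 1.4, 0.2, -0.4, 0], [0.1, -3.5, -6.2, 1.4, 0.2, -0.4, 0], [0.1, -3.5, -6.2, 1.4, 0.2, -0.4, 0], [0.1, -3.5, -6.2, 1.4, 0.2, -0.4, 0]]])

```text
clock: 11.3
eef_pos: [489.4, 28.6, 149.7]
tcp_rot: [3.141, -0.001, 0.001]
contact_force: [0.2, -0.1, 0.6]
opening: 0.552
```

```bash
python3 -c "
from h import *
to(489.4,28.9,56)"
```

```text
now [489.4  28.6 149.7] [ 3.141e+00 -1.000e-03  1.000e-03] F [ 0.2 -0.1  0.6] op 0.552 t 11.3
go [-0.01 -0.04  9.37] [ 0.02 -0.05  0.05]
```

Emit:
apply_moves(targets=[[[0.1, 0, 0, 3, 0, 0, 0], [0.1, 0, 0, 6, 0, 0, 0], [0.1, 0, 0, 8.5, 0, 0, 0], [0.1, 0, 0, 9.4, 0, 0, 0], [0.1, 0, 0, 9.4, 0, 0, 0], [0.1, 0, 0, 9.4, 0, 0, 0], [-1, 0, 0, 9.4, 0, 0, 0], [-1, 0, 0, 9.4, 0, 0, 0]]])

```text
clock: 12.1
eef_pos: [490.3, 28.5, 56.7]
tcp_rot: [3.141, -0.003, 0.001]
contact_force: [-0.7, -1.1, 4.9]
opening: 0.232
```

Emit:
apply_moves(targets=[[[-1, 0, 0, 0, 0, 0, 0], [-1, 0, 0, 0, 0, 0, 0], [-1, 0, 0, 0, 0, 0, 0], [-1, 0, 0, 0, 0, 0, 0]]])

```text
clock: 12.5
eef_pos: [490.3, 28.5, 56.8]
tcp_rot: [3.141, -0.003, 0.001]
contact_force: [-1.2, -0.2, 0.2]
opening: 0.234
```

```bash
python3 -c "
from h import *
to(526.8,87.3,160)"
```

```text
now [490.3  28.5  56.8] [ 3.141e+00 -3.000e-03  1.000e-03] F [-1.2 -0.2  0.2] op 0.234 t 12.5
go [  3.69  -5.87 -10.31] [ 0.01 -0.17  0.05]
```

Emit:
apply_moves(targets=[[[-1, 0, 0, -2, 0, 0, 0], [-1, 0, 0, -6, 0, 0, 0], [-1, 0, 0, -10, 0, 0, 0], [-1, 0, 0, -10, 0, 0, 0], [-1, 2, -3, -10, 0, 0, 0], [-1, 3.7, -5.9, -10, 0, 0, 0], [-1, 3.7, -5.9, -10, 0, 0, 0], [-1, 3.7, -5.9, -10, 0, 0, 0]]])

```text
clock: 13.3
eef_pos: [526.5, 87.9, 156.1]
tcp_rot: [3.141, -0.002, 0.002]
contact_force: [-0.5, -0.3, -1.1]
opening: 0.236
```

```bash
python3 -c "
from h import *
to(526.8,87.3,57.5)
g=grab('scene','s7.png',(235,135,355,255),5)"
```

```text
now [526.5  87.9 156.1] [ 3.141e+00 -2.000e-03  2.000e-03] F [-0.5 -0.3 -1.1] op 0.236 t 13.3
go [0.01 0.06 9.86] [ 0.03 -0.1   0.14]
```

View pics/s7.png

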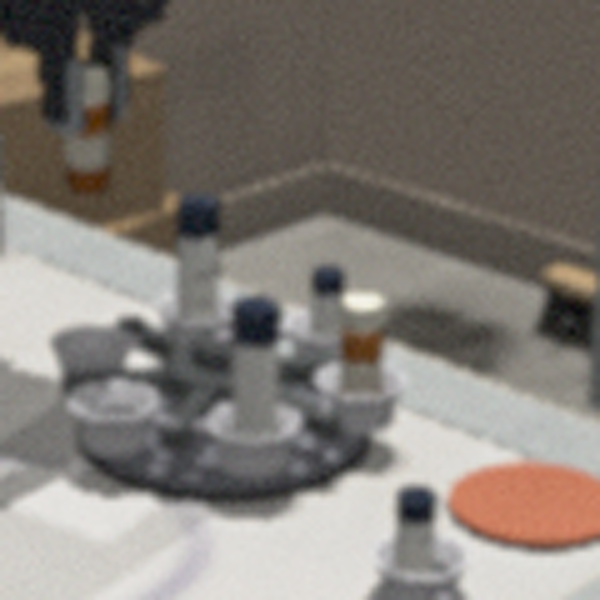

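Tall vial T4 is seated upright in bucket 2 (cap 256,318). M3 is held above bucket 4, so I'll lower it.

Emit:
apply_moves(targets=[[[-1, 0, 0, 2, 0, 0, 0], [-1, 0, 0, 5, 0, 0, 0], [-1, 0, 0, 7, 0, 0, 0], [-1, 0, 0, 8.2, 0, 0, 0], [-1, 0, 0, 9.2, 0, 0, 0], [-1, 0, 0, 9.7, 0, 0, 0], [-1, 0, 0, 9.9, 0, 0, 0], [-1, 0, 0, 9.9, 0, 0, 0]]])

```text
clock: 14.15
eef_pos: [526.6, 87.3, 57.4]
tcp_rot: [3.141, -0.002, 0.002]
contact_force: [-0.3, -0.7, -0.6]
opening: 0.229
```

```bash
python3 -c "
from h import *
to(526.8,87.3,57)"
```

```text
now [526.6  87.3  57.4] [ 3.141e+00 -2.000e-03  2.000e-03] F [-0.3 -0.7 -0.6] op 0.229 t 14.15
go [ 0.02 -0.    0.04] [ 0.04 -0.11  0.09]
```

Emit:
apply_moves(targets=[[[-1, 0, 0, 0.1, 0, 0, 0], [-1, 0, 0, 0.1, 0, 0, 0], [0, 0, 0, 0.1, 0, 0, 0], [0, 0, 0, 0.1, 0, 0, 0], [0, 0, 0, 0.1, 0, 0, 0], [0, 0, 0, -3, 0, 0, 0], [0, 0, 0, -8, 0, 0, 0], [0.1, 0, 0, -10, 0, 0, 0]]])

```text
clock: 14.95
eef_pos: [528.0, 87.6, 161.1]
tcp_rot: [-3.142, -0.006, 0.002]
contact_force: [0.6, -0.4, -0.6]
opening: 0.55
```

```bash
python3 -c "
from h import *
to(500.9,-151,150)
g=grab('scene','s8.png',(235,135,355,255),5)"
```

```text
now [528.   87.6 161.1] [-3.142e+00 -6.000e-03  2.000e-03] F [ 0.6 -0.4 -0.6] op 0.55 t 14.95
go [-2.76 23.86  1.09] [-0.   -0.35  0.09]
```

View pics/s8.png

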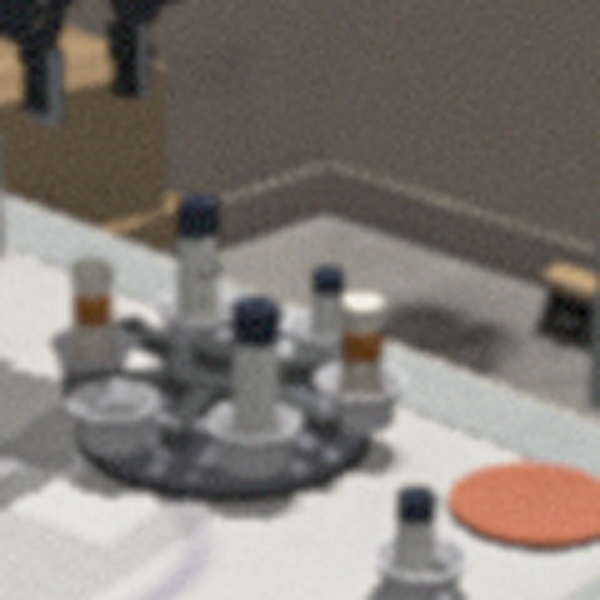

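M3 is upright in bucket 4 (cap 92,270). Now the parked small vial.

Emit:
apply_moves(targets=[[[0.1, -2.8, 23.9, 1, 0, -0.3, 0], [0.1, -2.8, 23.9, 1, 0, -0.3, 0], [0.1, -2.8, 23.9, 1, 0, -0.3, 0], [0.1, -2.8, 23.9, 1, 0, -0.3, 0], [0.1, -2.8, 23.9, 1, 0, -0.3, 0], [0.1, -2.8, 23.9, 1, 0, -0.3, 0], [0.1, -2.8, 23.9, 1, 0, -0.3, 0], [0.1, -2.8, 23.9, 1, 0, -0.3, 0]]])

```text
clock: 15.8
eef_pos: [501.4, -150.4, 152.3]
tcp_rot: [-3.141, -0.003, 0.002]
contact_force: [0.6, -0.3, -0.5]
opening: 0.548
```

```bash
python3 -c "
from h import *
to(500.9,-151.2,31)"
```

```text
now [ 501.4 -150.4  152.3] [-3.141e+00 -3.000e-03  2.000e-03] F [ 0.6 -0.3 -0.5] op 0.548 t 15.8
go [-0.09  0.09 12.13] [-0.06 -0.19  0.11]
```

Emit:
apply_moves(targets=[[[0.1, -0.1, 0.1, 4, 0, 0, 0], [0.1, -0.1, 0.1, 8, 0, 0, 0], [0.1, -0.1, 0.1, 11, 0, 0, 0], [0.1, -0.1, 0.1, 12.2, 0, 0, 0], [0.1, -0.1, 0.1, 12.2, 0, 0, 0], [0.1, -0.1, 0.1, 12.2, 0, 0, 0], [-1, -0.1, 0.1, 12.2, 0, 0, 0], [-1, -0.1, 0.1, 12.2, 0, 0, 0]]])

```text
clock: 16.6
eef_pos: [501.9, -151.5, 31.7]
tcp_rot: [-3.141, -0.006, 0.002]
contact_force: [-0.2, 0.0, -0.6]
opening: 0.222
```

Emit:
apply_moves(targets=[[[-1, 0, 0, 0, 0, 0, 0], [-1, 0, 0, 0, 0, 0, 0], [-1, 0, 0, 0, 0, 0, 0], [-1, 0, 0, 0, 0, 0, 0]]])

```text
clock: 17.0
eef_pos: [501.9, -151.6, 31.8]
tcp_rot: [-3.141, -0.006, 0.002]
contact_force: [0.4, 0.9, -0.6]
opening: 0.195
```

```bash
python3 -c "
from h import *
to(489.3,28.9,160)"
```

```text
now [ 501.9 -151.6   31.8] [-3.141e+00 -6.000e-03  2.000e-03] F [ 0.4  0.9 -0.6] op 0.195 t 17.0
go [ -1.15 -18.05 -12.82] [-0.02 -0.33  0.11]
```

Emit:
apply_moves(targets=[[[-1, 0, 0, -2, 0, 0, 0], [-1, 0, 0, -6, 0, 0, 0], [-1, 0, 0, -10, 0, 0, 0], [-1, 0, 0, -12.8, 0, 0, 0], [-1, 0, 0, -12.8, 0, 0, 0], [-1, -0.3, -4, -12.8, 0, -0.3, 0], [-1, -0.6, -8.5, -12.8, 0, -0.3, 0], [-1, -0.9, -13, -12.8, 0, -0.3, 0]]])

```text
clock: 17.8
eef_pos: [491.1, -20.6, 158.9]
tcp_rot: [-3.141, 0.001, 0.0]
contact_force: [1.6, 0.6, -0.2]
opening: 0.196
```

```bash
python3 -c "
from h import *
to(489.3,28.9,150)"
```

```text
now [491.1 -20.6 158.9] [-3.141e+00  1.000e-03  0.000e+00] F [ 1.6  0.6 -0.2] op 0.196 t 17.8
go [-0.18 -4.95  0.89] [-0.02  0.03  0.01]
```

Emit:
apply_moves(targets=[[[-1, -0.2, -3, 0, 0, 0, 0], [-1, -0.2, -4.9, 0.5, 0, 0, 0], [-1, -0.2, -4.9, 0.9, 0, 0, 0], [-1, -0.2, -4.9, 0.9, 0, 0, 0], [-1, -0.2, -4.9, 4, 0, 0, 0], [-1, -0.2, -4.9, 6, 0, 0, 0], [-1, -0.2, -4.9, 6.5, 0, 0, 0], [-1, -0.2, -4.9, 6.5, 0, 0, 0]]])

```text
clock: 18.6
eef_pos: [488.5, 27.5, 93.3]
tcp_rot: [-3.141, 0.002, -0.001]
contact_force: [1.1, 0.5, 0.6]
opening: 0.197
```

```bash
python3 -c "
from h import *
to(489.3,28.9,49)
g=grab('scene','s9.png',(235,135,355,255),5)"
```

```text
now [488.5  27.5  93.3] [-3.141e+00  2.000e-03 -1.000e-03] F [1.1 0.5 0.6] op 0.197 t 18.6
go [ 0.09 -0.14  4.42] [-0.01  0.14 -0.05]
```

View pics/s9.png

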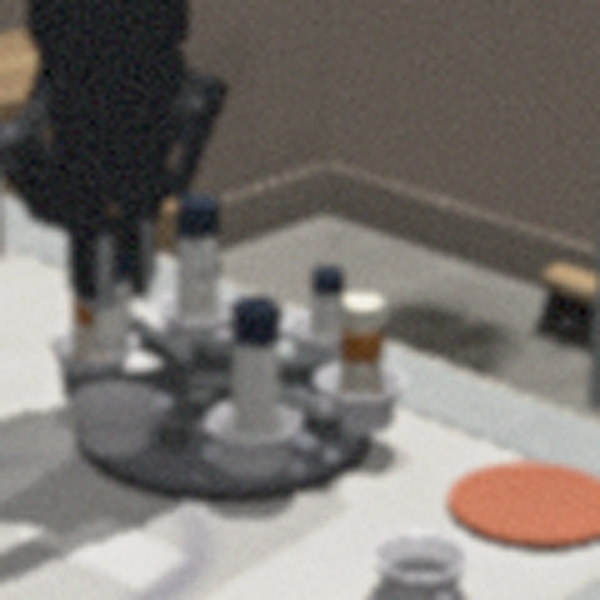

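The small vial is above bucket 3 (empty rim near 118,400), with its neighbours undisturbed. I'll lower it now.

Emit:
apply_moves(targets=[[[-1, 0.1, -0.1, 1, 0, 0, 0], [-1, 0.1, -0.1, 2.2, 0, 0, 0], [-1, 0.1, -0.1, 3.2, 0, 0, 0], [-1, 0.1, -0.1, 4, 0, 0, 0], [-1, 0.1, -0.1, 4.4, 0, 0, 0], [-1, 0.1, -0.1, 4.4, 0, 0, 0], [-1, 0.1, -0.1, 4.4, 0, 0, 0]]])

```text
clock: 19.35
eef_pos: [490.2, 28.8, 50.0]
tcp_rot: [-3.141, 0.001, -0.001]
contact_force: [0.9, 0.4, -0.7]
opening: 0.197
```

```bash
python3 -c "
from h import *
to(489.3,28.9,48.8)"
```

```text
now [490.2  28.8  50. ] [-3.141e+00  1.000e-03 -1.000e-03] F [ 0.9  0.4 -0.7] op 0.197 t 19.35
go [-0.09 -0.01  0.12] [-0.02  0.06 -0.04]
```

Release, rise, then move the arm clear to the right for an unobstructed check.

Emit:
apply_moves(targets=[[[-1, -0.1, 0, 0.1, 0, 0, 0], [-1, -0.1, 0, 0.1, 0, 0, 0], [0, -0.1, 0, 0.1, 0, 0, 0], [0, -0.1, 0, 0.1, 0, 0, 0], [0, -0.1, 0, 0.1, 0, 0, 0], [0, -0.1, 0, -3, 0, 0, 0], [0, -0.1, 0, -8, 0, 0, 0], [0.1, -0.1, 0, -13, 0, 0, 0]]])

```text
clock: 20.15
eef_pos: [488.5, 28.7, 181.1]
tcp_rot: [-3.141, 0.003, -0.001]
contact_force: [1.2, 0.3, -1.1]
opening: 0.552
```

Emit:
apply_moves(targets=[[[0.1, 0, 0, -5, 0, 0, 0], [0.1, -2, 4, -8, 0, 0, 0], [0.1, -16, 34, -8, 0, 0, 0], [0.1, -16, 34, -8, 0, 0, 0], [0.1, -16, 34, -8, 0, 0, 0], [0.1, -16, 34, -8, 0, 0, 0], [0.1, -16, 34, -8, 0, 0, 0], [0.1, -16, 34, -8, 0, 0, 0]]])

```text
clock: 20.95
eef_pos: [342.0, -281.4, 261.5]
tcp_rot: [3.141, 0.002, -0.001]
contact_force: [0.9, 0.2, -0.9]
opening: 0.553
```

Emit:
apply_moves(targets=[[[0.1, -5, 10, 0, 0, 0, 0], [0.1, -5, 10, 0, 0, 0, 0], [0.1, -5, 10, 0, 0, 0, 0], [0.1, -5, 10, 0, 0, 0, 0], [0.1, -5, 10, 0, 0, 0, 0]]])

```text
clock: 21.45
eef_pos: [292.0, -380.5, 261.4]
tcp_rot: [-3.141, 0.002, -0.001]
contact_force: [-0.1, -0.1, -0.4]
opening: 0.551
```

```bash
python3 -c "
from h import *
g=grab('scene');t=grab('top')
a=cv2.resize(g['pixels'][110:260,180:340,::-1],None,fx=3.5,fy=3.5,interpolation=2);b=cv2.resize(t['pixels'][120:290,130:380,::-1],None,fx=3,fy=3,interpolation=2)
cv2.imwrite('pics/f1.png',a);cv2.imwrite('pics/f2.png',b);print(r.sense()['eef_pos'],r.sense()['clock'])"
```

```text
[ 292.4987302  -380.04513086  261.60399247] 21.55
```

View pics/f1.png

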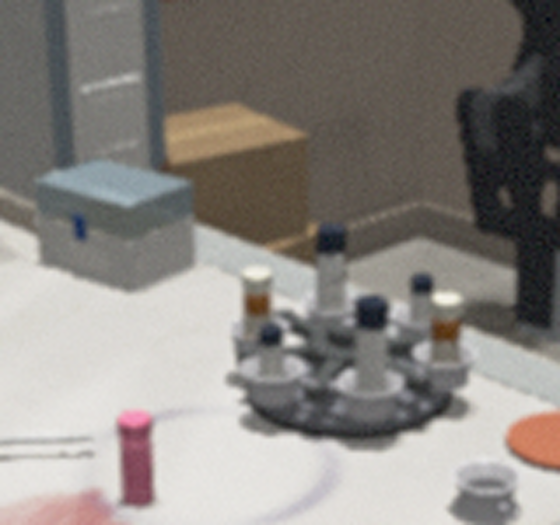

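View pics/f2.png

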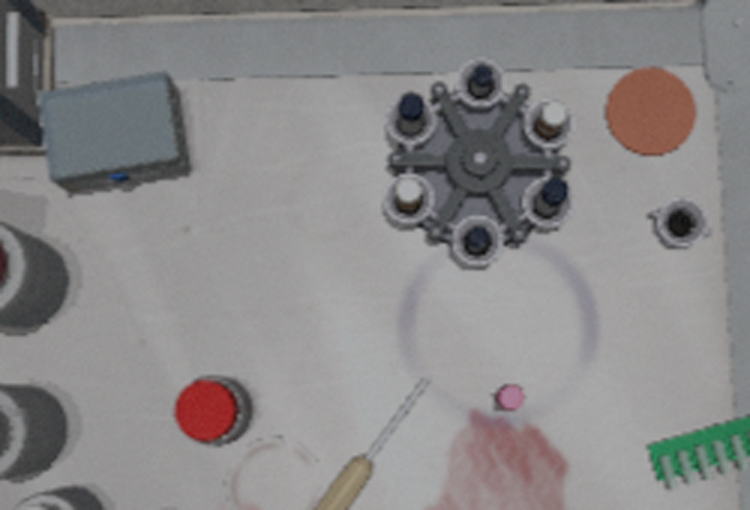

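Both views show small opposite small, amber opposite amber and tall opposite tall. The spare bucket is empty and the bystanders haven't moved. One numeric check of cap heights before handing in.

```bash
python3 -c "
from h import *
g=grab('scene')
for n,X in dict(T2=(521.2,-33,102),S3=(489.3,28.8,72),M4=(526.8,87.4,84),M1=(591,-37.2,84),T5=(597,84,102)).items():
    u,v=proj(g,X); print(n,round((u-180)*3.5),round((v-110)*3.5))
r.sign_off()"
```

```text
T2 368 297
S3 270 325
M4 253 271
M1 445 295
T5 328 225
the job is handed in; nothing more can be done
```

The rotor is rebalanced and handed in at about 22 s of the 99 s allowed. Each vial now stands opposite its twin.

- **Moves:** I parked one small vial in the spare bucket, moved a tall vial into its place, moved an amber vial into the tall one's place, then put the small vial in the last free bucket. The other three vials stayed where they were.
- **Pictures:** The final views from both cameras show all six vials upright in the buckets and the spare bucket empty. The tip box, the red-capped bottle and the pink look-alike appear where they stood.
- **Seating:** The moved vials' cap tops came within about 2 camera pixels of where fully seated vials should appear. The largest offset was the tall vial, about 7 px in the enlarged picture. Two untouched vials were off by about 4–5 px in the same direction. At roughly 2.5 mm per camera pixel, this rules out a badly seated vial but not a millimetre or so of error.
- **Forces:** The contact force I read after each move stayed below about 5 N. No check failed.

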